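Hold a displacement sensor at its calibration point

TASK

Take the next calibration point on the displacement-sensor rig: with the carriage still resting at home, press the readout's round zero button down to its stop and let it up again, then take the carriage by its upright knob and draw it out against its spring, without overshooting, until its pointer stands opposite the brass index clamped on the scale. Keep it there while the reading is taken: the program finishes with the gripper still holding the knob and the pointer at the index. Do not press zero again with the carriage out, and leave everything else on the bench where it is.

Things in the scene. Friction and masses are not known exactly. Their poses are not given: they have to be found in the camera images.
- rig: calibration rig, fixed: aluminium base plate (x -170..170, y -50..90 mm), two end blocks 55 mm tall, two guide rods, a sensor's steel barrel at the +x end. Origin: on the bench, below the slide's axis. Its x axis runs along the slide: home to +x, drawn out to -x. A steel scale with plain lines every 10 mm lies along the +y side, top 52 mm up; the index's screw juts out to y 101 mm
- carriage (a joint): how far the carriage is drawn out, m: 0 = home on its bumpers (starts there), end of travel 0.110. Aluminium block 50 x 80 mm, top 52 mm above the bench, pulled home by a spring: 3.5 N at home, 0.7 N more for each 10 mm (9.5 N at 85 mm), plus 0.4 N friction; let go, it runs back home
- knob (a point): upright round black knob of the carriage, 26 mm in diameter, 40 mm tall, the only knob standing up on the rig. Point: its centre, 86 mm above the bench; its underside is 14 mm above the carriage block, on a thin stem. Can be gripped from above at any yaw; moves with the carriage along the rig's x
- pointer_tip (a point): tip of the carriage's pointer, a flat dark steel finger 4 mm wide that reaches sideways (+y of the rig) over the scale, 55 mm above the bench; in the rig's frame it has the same x as the knob's centre and lies 62 mm to its +y
- index: brass index, a small saddle 10 mm wide along the slide, clamped to the scale's outer edge; does not move. Origin: middle of its width, on the scale's top, 52 mm above the bench; x axis parallel to the rig's. The pointer, coming from +x, is opposite it when its tip has x = 0 in this frame, and passes clear of it. Reached after 0.035 to 0.085 m of carriage travel
- readout: grey sloping-front readout box, fixed to the bench, 120 mm deep (x), 130 mm wide (y), 62 mm tall at the rear, display on the slope that faces its -x. Origin: on the bench under its centre. It stands to the left or to the right of the rig
- zero (a joint): travel of the zero button, m: 0 = up, 0.009 = down on its stop; springs back; takes 2 N to start and 6 N at the stop
- zero_top (a point): centre of the top of the zero button, a black mushroom head 34 mm in diameter on the readout's flat rear top, 87 mm above the bench when up; it is pressed straight down by 9 mm
- decade_box: bystander, fixed: grey resistance box 120 x 150 x 62 mm with a row of four small knobs and three terminals on top (80 mm in all). Origin: on the bench under its centre. It stands on the side of the rig where the readout does not
- multimeter_mid (a point): bystander, loose: hand-held meter lying flat, 170 x 84 x 32 mm, point at its centre
- screwdriver_mid (a point): bystander, loose: screwdriver 170 mm long, 26 mm thick, lying beside the rig, point at its middle; it lies along this frame's x
- spool_mid (a point): bystander, loose: white spool 60 mm in diameter, 46 mm tall, standing; point at its centre
- breadboard_mid (a point): bystander, loose: white breadboard 165 x 55 x 9 mm (parts on it to 15 mm), point at its centre
- parts_tray_mid (a point): bystander, loose: grey divided tray of components 130 x 90 x 35 mm, point at its centre
- battery_mid (a point): bystander, loose: block battery 26 x 48 x 17 mm lying behind the readout, point at its centre

How it is judged:
On the way, in this order (a step that is already met when the one before it is completed fails the run):
1. the zero button is pressed down to its stop (8 of 9 mm) with the carriage at home (value of joint zero above 0.008 m and value of joint carriage below 0.003 m), for 0.1 s.
2. the button is up again and the gripper holds the knob with the pointer opposite the index (x of pointer_tip in the frame of index between -0.0055 and 0.0055 m and contact force between the fingers and carriage above 3 N and value of joint zero below 0.002 m and velocity of joint carriage between -0.01 and 0.01 m/s), for 0.5 s.
At the end, for the whole second after the job is handed in: the pointer's tip is within 5.5 mm of the index's middle along the slide and the carriage is still (under 10 mm/s); the fingers bear on the knob with more than 3 N; the zero button is up (under 2 mm) (all of step 2); the arm keeps its last pose, push and grip.
It fails at once if the carriage is pulled past the index (pointer more than 12 mm beyond its middle) (x of pointer_tip in the frame of index below -0.012 m).
It fails at once if the zero button is pressed (over 3 mm) while the carriage is out (over 5 mm) (value of joint zero above 0.003 m and value of joint carriage above 0.005 m).
It fails at once if a bystander is moved by more than 20 mm (distance of any of multimeter_mid, screwdriver_mid, spool_mid, breadboard_mid, parts_tray_mid, battery_mid from where it was at the start of the episode above 0.02 m).
It also fails if it takes over 48 s, if anything falls off the work surface, if the arm or the gripper's body presses on something with over 40 N, if the wrist force passes 120 N, or if a joint passes its speed limit or range.

ROBOT

A 6-joint arm with a two-finger parallel gripper is mounted at the origin on the work surface. World frame = base frame: x ahead of the robot, y to its left, z up, the work surface at z = 0. Lengths are in m, angles in rad, forces in N, time in s.
With the tool pointing down it reaches from about 0.325 to 0.9 m from the base axis. Payload 6.1 kg.
Tool frame: the origin (TCP) lies between the finger pads; the fingertips stand manip.tip_extent ahead of it and the grasp point (between the pads) lies 3 mm ahead of it (manip.tip_extent is the distance from the TCP to the fingertips, in m); z points along the fingers, y is the direction in which the jaws open and shut (so a half turn about z gives the same grasp; the last joint's range is limited). The gripper opens to 85 mm and grips with 20 to 120 N. Pads are 22 mm wide; open, the fingers measure 114 mm over their backs; the gripper's body (76 mm by 85 mm) begins 54 mm behind the grasp point. The pads swing forward as they close: fully open they stand 13 mm farther back than shut.
Start: joints at [1.173, 0.22, 1.526, -0, 1.395, -0.126], TCP at [0.168, 0.602, 0.231] pointing down, gripper open.
Joint ranges: [-2.98, 2.98], [-0.91, 2.08], [0.09, 2.57], [-1.24, 4.39], [0.2, 2.65], [-2.68, 2.68]. Speed limits (rad/s): [2.57, 2.57, 3.01, 3.14, 3.14, 3.14].

INTERFACE

Orientations are given as a rotation vector (axis times angle).
In Python, from station import manip, capture, spot_in, place_of gives the robot as it stands. Calls block until the motion is done:
- manip.goto(position, orientation): joint-space move of the TCP to a pose.
- manip.servo_line(position, speed=0.15, frame=None): straight line of the TCP; frame=None keeps the orientation; speed is the mean speed in m/s.
- manip.set_joints(angles): joint-space move.
- manip.set_gripper(opening): finger opening in m; the grip force is fixed at half the most; returns when the fingers have stopped.
- manip.hold(seconds).
- manip.solve_ik(position, orientation): joint angles nearest the present ones, or None.
- manip.observe(): the state.
- capture(name): name is "scene" or "top"; returns a dict with "frame" (384x512x3 uint8, blue, green, red), "range_z" (384x512 float32, m along the optical axis (not along the pixel's ray), 0 where there is no reading), "mtx" (3x3 intrinsics, pixels), "R" (3x3) and "t" (3): a world point X has camera coordinates R X + t. Camera axes: x right, y down, z forward; pixel columns grow to the right and rows downward; lengths in m; the calibration is good to about 2 mm. A picture is of the moment at which its call begins.
A pose or a line that the arm cannot do raises manip.MotionError and nothing moves.
- manip.hand_in(): hands the job in, once; it reports no verdict.
Trained networks look in the newest picture that a camera, given by its name, has taken for a name from the list of things; names that differ only in an ending like _2 or _b are one class to them, and where a whole thing is asked for, a point or a joint stands for the part that bears it (a point fixed in the world has none). Each returns a list of dicts, best first, with "p" (0 to 1); they miss things now and then, are a little off and sometimes report something else, mostly with a low value. They report only what shows in the picture. A call takes as long as a camera call.
- spot_in(camera, thing): "rect" ([left, top, right, bottom] in pixels, round what is visible of it).
- place_of(camera, thing): "position" ([column, row] in pixels: a listed point, or the origin of a listed thing).
The state is a dict: "time_s": time; "joints": joint angles; "joint_velocities": joint speeds; "joint_torque": joint torques, N m; "eef_pos": TCP position; "orientation": TCP orientation; "ft_force": force on the tool from outside, world axes, zero at the start; "ft_torque": the same for the moment, N m; "finger_gap": finger opening in m.
Only numpy, scipy, OpenCV 4.12 (cv2) and the standard library are available. Lean on these libraries where they do the work, as an engineer would, in place of code of your own. Each camera call takes 0.05 s, during which the arm holds its last target.

## Working session

There is one attempt and no reset: what is moved stays moved. The work goes in short steps, each a Python script; the robot and the scene stay as the last script left them, time stands still between calls to the robot, and variables do not carry over. Pictures are saved under pics/ and viewed, and the job is handed in when it is done.

```bash
mkdir -p pics; ls; cat > h.py <<'E'
import numpy as np, cv2
from station import manip, capture, spot_in, place_of
def ray(c,px):
    d=np.linalg.inv(c["mtx"])@np.array([px[0],px[1],1.0]); R=np.array(c["R"]);t=np.array(c["t"]).ravel()
    return -R.T@t, R.T@d
def atz(c,px,z):
    o,d=ray(c,px); return o+d*(z-o[2])/d[2]
def proj(c,X):
    p=c["mtx"]@(np.array(c["R"])@np.array(X)+np.array(c["t"]).ravel()); return p[:2]/p[2]
E
python3 - <<'E'
from h import *
print(manip.observe()['orientation'],manip.tip_extent)
H=dict(knob=.086,pointer_tip=.055,index=.052,zero_top=.087,rig=0,readout=0,decade_box=0,multimeter_mid=.016,screwdriver_mid=.013,spool_mid=.023,breadboard_mid=.005,parts_tray_mid=.018,battery_mid=.008)
for n in ("scene","top"):
    c=capture(n); cv2.imwrite(f"pics/{n}0.png",c["frame"])
    print(n,"cam",ray(c,(0,0))[0].round(3))
    for k,z in H.items():
        for r in place_of(n,k)[:2]: print(k,np.round(r['p'],2),np.round(r['position'],1),atz(c,r['position'],z).round(4))
E
```

```text
pics
[-4.25563568e-01 -3.11209553e+00  2.89017012e-03] 0.022
scene cam [ 1.148 -0.296  0.764]
knob 0.83 [255.5 216.4] [ 0.6012 -0.0525  0.086 ]
pointer_tip 0.86 [279.9 222.9] [0.6271 0.0059 0.055 ]
index 0.6 [279.4 207.8] [0.5762 0.0325 0.052 ]
zero_top 0.58 [125.4 231.9] [ 0.4965 -0.3645  0.087 ]
rig 0.71 [257.8 233.2] [ 0.5909 -0.0434 -0.    ]
readout 0.93 [130.1 246.4] [ 0.4703 -0.372   0.    ]
decade_box 0.56 [351.2 160.8] [0.4574 0.378  0.    ]
multimeter_mid 0.79 [387.2 228.4] [0.7524 0.2732 0.016 ]
screwdriver_mid 0.77 [225.1 230.7] [ 0.5504 -0.124   0.013 ]
spool_mid 0.65 [192.3 308.1] [ 0.7329 -0.2796  0.023 ]
breadboard_mid 0.7 [308.5 151. ] [0.3484 0.2754 0.005 ]
parts_tray_mid 0.79 [149.8 196.5] [ 0.3244 -0.2772  0.018 ]
battery_mid 0.32 [190.5 306.8] [ 0.7195 -0.2819  0.008 ]
top cam [ 0.449 -0.012  1.034]
knob 0.97 [267.4 167.5] [ 0.5953 -0.0476  0.086 ]
pointer_tip 0.98 [246.9 158.6] [0.6229 0.0035 0.055 ]
index 0.58 [233.1 179. ] [0.5708 0.0385 0.052 ]
rig 0.87 [266.3 168. ] [ 0.6073 -0.0479  0.    ]
readout 0.6 [387.1 219.8] [ 0.4694 -0.3683  0.    ]
readout 0.53 [146.2 269.3] [0.3375 0.2678 0.    ]
decade_box 0.82 [114.1 219.3] [0.4684 0.357  0.    ]
multimeter_mid 0.7 [143.5 112.4] [0.7547 0.2824 0.016 ]
screwdriver_mid 0.84 [297.  187.7] [ 0.553  -0.1285  0.013 ]
spool_mid 0.78 [352.2 119.5] [ 0.7345 -0.2753  0.023 ]
breadboard_mid 0.65 [233.6 177.3] [0.5812 0.0396 0.005 ]
breadboard_mid 0.55 [145.5 269. ] [0.3388 0.2683 0.005 ]
parts_tray_mid 0.95 [350.7 278.5] [ 0.3181 -0.2643  0.018 ]
battery_mid 0.54 [377.3 183.1] [ 0.5664 -0.3423  0.008 ]
```

```bash
python3 - <<'E'
import cv2
a=cv2.imread("pics/top0.png")
cv2.imwrite("pics/top0r.png",cv2.resize(a[100:250,190:350],None,fx=5,fy=5,interpolation=3)[:, :800][:600])
cv2.imwrite("pics/top0z.png",cv2.resize(a[110:280,320:450],None,fx=3.5,fy=3.5,interpolation=3))
E
```

```text
(no output)
```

View pics/top0.png

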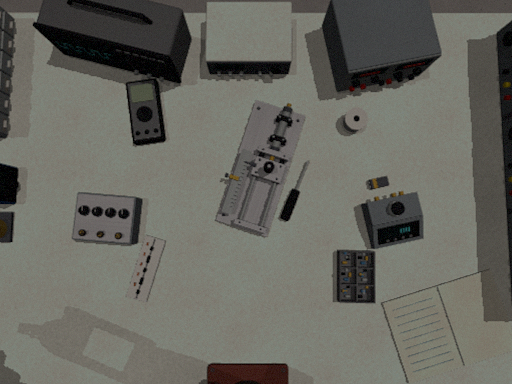

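View pics/scene0.png

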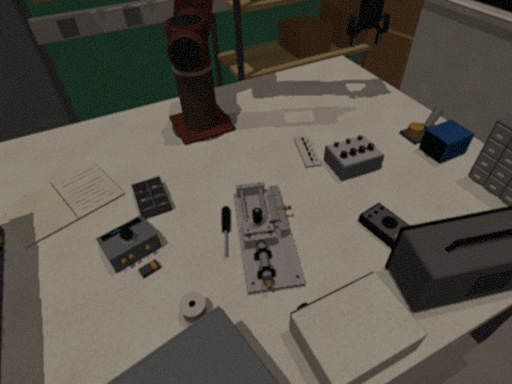

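```bash
sleep 0
```

```text
(no output)
```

View pics/top0r.png

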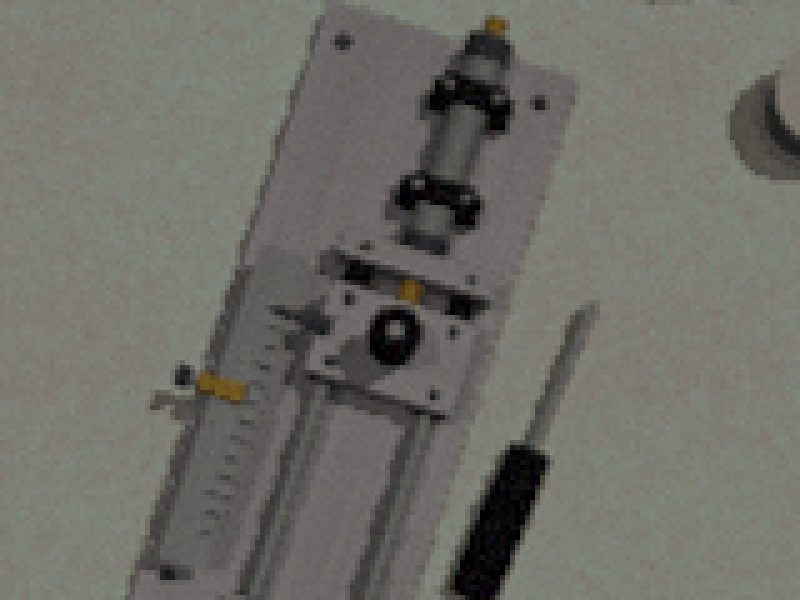

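View pics/top0z.png

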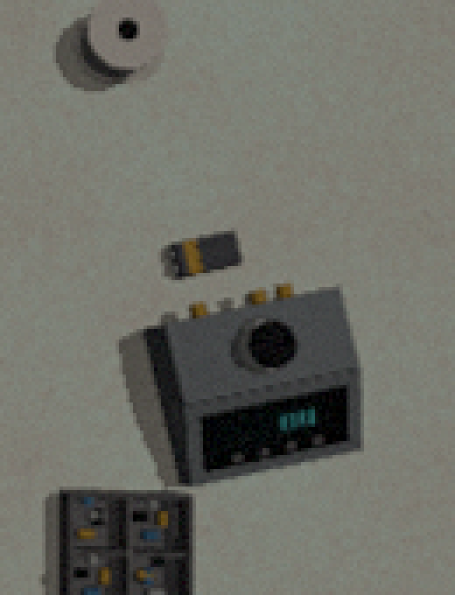

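The top view shows the rig with its +x end up and right. The knob is at about (268.5,167), the pointer tip at about (245,162), the index at about (234,178), and the zero button at about (398,208). The network's pointer tip is a few pixels off the picture, so I'll fit the rig pose from corners and check it with an overlay.

```bash
python3 - <<'E'
from h import *
from scipy.optimize import least_squares
c=capture("top"); s=capture("scene")
rz=c["range_z"]
def P(px):
    o,d=ray(c,px); z=np.median(rz[int(px[1])-1:int(px[1])+2,int(px[0])-1:int(px[0])+2]); return o+d*z
for n,p in dict(plate=(260,120),plate2=(228,215),knob=(268,166),but=(398,208),but2=(400,210),ind=(234,178),bench=(320,250),carr=(258,172)).items(): print(n,P(p).round(4))
g=lambda x,y:(190+x/5-.4,100+y/5-.4)
# plate corners top etc
obs=[((.170,.090),.010,(254.7,100.8)),((.170,-.050),.010,(305.8,114.8)),((-.170,.090),.010,(215.8,221.5)),((-.170,-.05),.010,(265.6,236.2))]
def f(q):
    r=[]
    for (x,y),z,px in obs:
        X=[q[0]+np.cos(q[2])*x-np.sin(q[2])*y,q[1]+np.sin(q[2])*x+np.cos(q[2])*y,z]; r+=list(proj(c,X)-px)
    return r
q=least_squares(f,[.6,-.05,-.3]); print(q.x.round(4),np.round(q.fun,1))
q=q.x; np.save("q.npy",q)
def W(x,y,z): return [q[0]+np.cos(q[2])*x-np.sin(q[2])*y,q[1]+np.sin(q[2])*x+np.cos(q[2])*y,z]
for nm,cc,(x0,y0,x1,y1) in (("top",c,(205,95,315,242)),("scene",s,(220,165,320,295))):
    k=4; im=cv2.resize(cc["frame"][y0:y1,x0:x1],None,fx=k,fy=k,interpolation=2)
    im=cv2.convertScaleAbs(im,alpha=1.6)
    pp=lambda X:tuple(int(v) for v in ((proj(cc,X)-[x0,y0]+.5)*k))
    cs=[(.17,.09),(.17,-.05),(-.17,-.05),(-.17,.09)]
    for i in range(4): cv2.line(im,pp(W(*cs[i],.01)),pp(W(*cs[(i+1)%4],.01)),(0,255,0),1)
    cv2.imwrite(f"pics/ov_{nm}.png",im)
for n in("scene","top"):
    for k in("rig","index","pointer_tip","knob","zero_top"): print(n,k,[(round(r['p'],2),np.round(r['rect'],0)) for r in spot_in(n,k)[:1]])
E
```

```text
plate [ 0.7339 -0.0305  0.0184]
plate2 [0.4802 0.0529 0.0167]
knob [ 0.5958 -0.0483  0.1068]
but [ 0.4965 -0.366   0.0859]
but2 [ 0.4916 -0.3709  0.0855]
ind [0.5729 0.0361 0.0552]
bench [ 0.3893 -0.1895 -0.0006]
carr [ 0.589  -0.0249  0.0517]
[ 0.6011 -0.0517 -0.3068] [ 0.4 -0.4 -1.2  1.  -0.  -1.1  0.9  0.5]
scene rig [(0.68, array([234., 179., 303., 292.]))]
scene index [(0.54, array([274., 207., 291., 210.]))]
scene pointer_tip [(0.63, array([239., 211., 280., 235.]))]
scene knob [(0.88, array([240., 207., 277., 234.]))]
scene zero_top [(0.52, array([119., 228., 132., 240.]))]
top rig [(0.93, array([217.,  99., 306., 235.]))]
top index [(0.59, array([371., 180., 387., 187.]))]
top pointer_tip [(0.59, array([251., 155., 286., 185.]))]
top knob [(0.88, array([251., 155., 286., 182.]))]
top zero_top [(0.48, array([225., 172., 242., 180.]))]
```

```bash
sleep 1
```

```text
(no output)
```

View pics/ov_top.png

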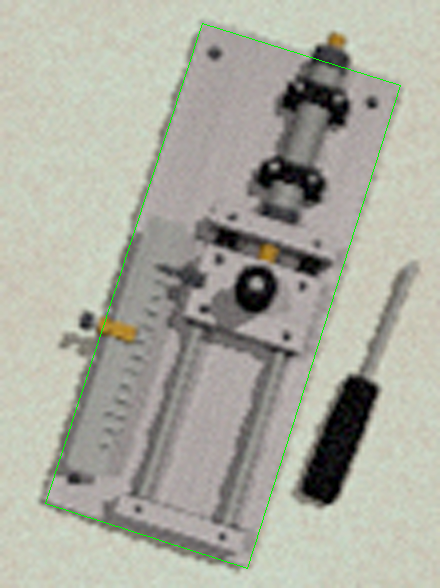

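View pics/ov_scene.png

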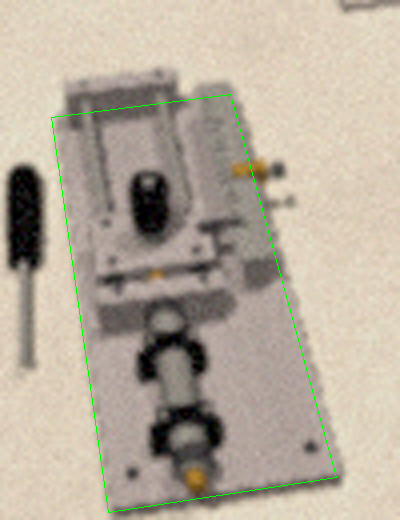

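```bash
python3 - <<'E'
from h import *
for nm,(x0,y0,x1,y1) in (("top",(222,148,282,193)),("scene",(240,195,300,240))):
    cc=capture(nm); k=13
    im=cv2.convertScaleAbs(cv2.resize(cc["frame"][y0:y1,x0:x1],None,fx=k,fy=k,interpolation=cv2.INTER_CUBIC),alpha=1.6)
    for i in range(0,x1-x0,10): cv2.putText(im,str(x0+i),(i*k,10),0,.4,(0,0,255),1); cv2.line(im,(int((i+.5)*k),12),(int((i+.5)*k),20),(0,0,255),1)
    for i in range(0,y1-y0,10): cv2.putText(im,str(y0+i),(10,int((i+.5)*k)+4),0,.4,(0,0,255),1); cv2.line(im,(0,int((i+.5)*k)),(8,int((i+.5)*k)),(0,0,255),1)
    cv2.imwrite(f"pics/z_{nm}.png",im)
    f=cc["frame"].astype(int); m=(f[...,2]-f[...,0]>35); m[:y0]=0;m[y1:]=0;m[:,:x0]=0;m[:,x1:]=0
    n,l,st,ce=cv2.connectedComponentsWithStats(m.astype(np.uint8))
    for i in range(1,n):
        if st[i,4]>4: print(nm,st[i],ce[i].round(2),atz(cc,ce[i],.055).round(4))
E
```

```text
top [270 156   5   5  18] [271.67 157.83] [ 0.6251 -0.0597  0.055 ]
top [229 174  10   7  39] [233.77 176.92] [0.5757 0.0367 0.055 ]
scene [278 205   9   4  29] [282.17 206.66] [0.5784 0.04   0.055 ]
scene [258 233   3   2   5] [258.8 233.4] [ 0.6328 -0.0596  0.055 ]
```

View pics/z_top.png

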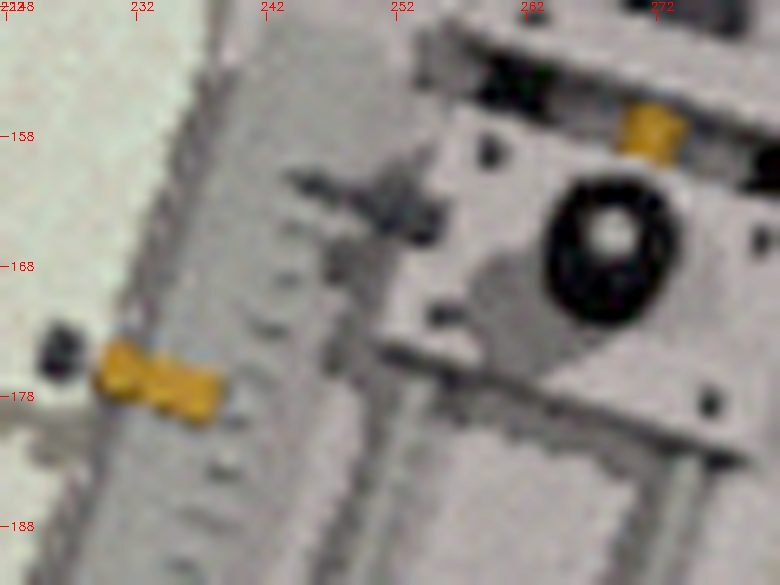

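View pics/z_scene.png

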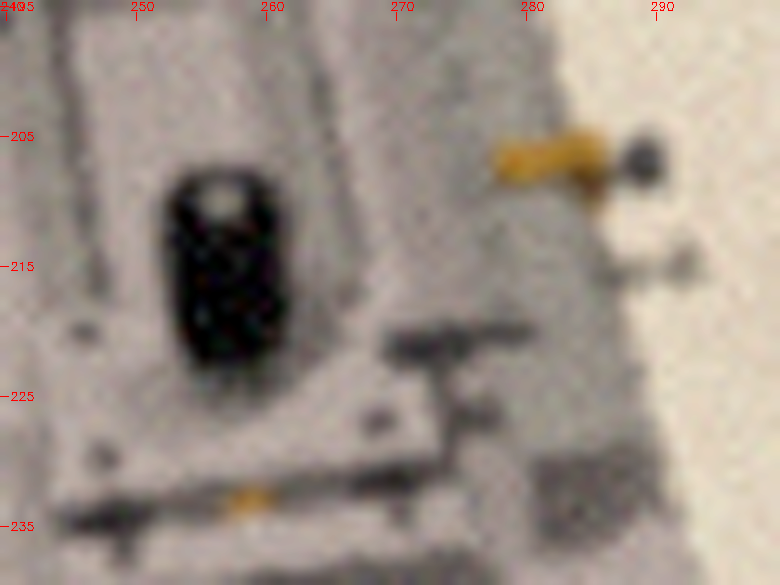

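```bash
python3 - <<'E'
from h import *
yaw=-.3068; ux=np.array([np.cos(yaw),np.sin(yaw)]); uy=np.array([-ux[1],ux[0]])
t=capture("top"); s=capture("scene")
for nm,c,pt,ix,kn in (("top",t,(243.8,161.3),(233.8,176.95),(268.6,166.7)),("scene",s,(280.3,219.9),(282.0,206.7),(256.3,214.3))):
    a=atz(c,pt,.055)[:2];i=atz(c,ix,.055)[:2];k=atz(c,kn,.086)[:2]
    print(nm,"tip",a.round(4),"idx",i.round(4),"knob",k.round(4),"tip-idx x,y",((a-i)@ux).round(4),((a-i)@uy).round(4),"tip-knob",((a-k)@ux).round(4),((a-k)@uy).round(4))
z=[place_of("scene","zero_top")]
print([ (round(r['p'],2),atz(s,r['position'],.087).round(4)) for r in z[0][:2]])
c=t
f=c["frame"]; y0,x0=195,380; g=cv2.convertScaleAbs(cv2.resize(f[195:225,380:425],None,fx=12,fy=12,interpolation=2),alpha=1.6); cv2.imwrite("pics/zb.png",g)
g=cv2.convertScaleAbs(cv2.resize(s["frame"][215:265,90:165],None,fx=10,fy=10,interpolation=2),alpha=1.6); cv2.imwrite("pics/zbs.png",g)
rz=c["range_z"]; pts=[]
for v in range(198,222):
    for u in range(384,416):
        o,d=ray(c,(u,v)); p=o+d*rz[v,u]
        if rz[v,u]>0 and .080<p[2]<.095: pts.append(p)
pts=np.array(pts); print(len(pts),pts.mean(0).round(4),pts.min(0).round(4),pts.max(0).round(4))
E
```

```text
top tip [0.6159 0.0114] idx [0.5757 0.0366] knob [ 0.5973 -0.0506] tip-idx x,y 0.046 -0.0119 tip-knob -0.001 0.0647
scene tip [0.6184 0.012 ] idx [0.5783 0.0395] knob [ 0.5956 -0.0475] tip-idx x,y 0.0465 -0.0142 tip-knob 0.0037 0.0636
[(0.55, array([ 0.4939, -0.3659,  0.087 ]))]
140 [ 0.4968 -0.3662  0.0858] [ 0.4819 -0.3824  0.0804] [ 0.5113 -0.3515  0.0916]
```

View pics/zb.png

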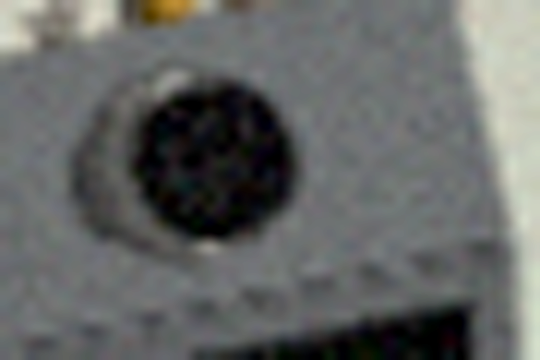

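View pics/zbs.png

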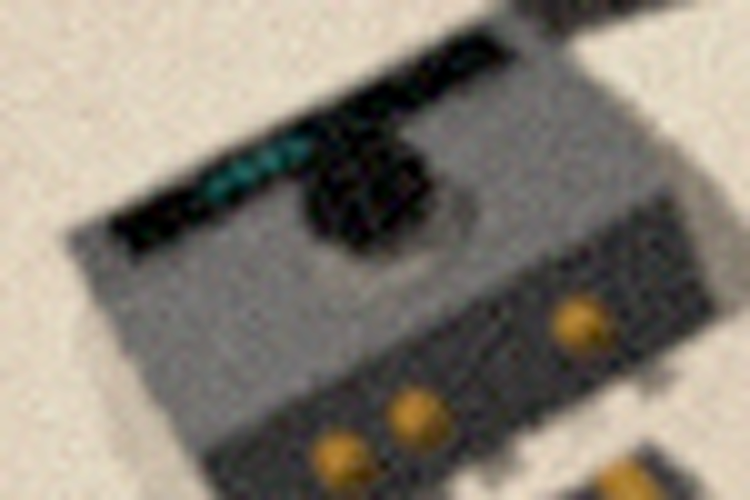

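```bash
cat >> h.py <<'E'
from scipy.spatial.transform import Rotation as Ro
YAW=-.3068; ux=np.array([np.cos(YAW),np.sin(YAW),0]); uy=np.array([-ux[1],ux[0],0])
def down(jaw):
    z=np.array([0,0,-1.]); y=np.array(jaw); return Ro.from_matrix(np.column_stack([np.cross(y,z),y,z])).as_rotvec()
E
python3 - <<'E'
from h import *
for j in (ux,-ux):
    for p in ([.4965,-.366,.17],[.597,-.05,.17]):
        q=manip.solve_ik(p,down(j)); print(None if q is None else np.round(q,2))
E
```

```text
[-0.76  0.25  1.61 -0.    1.28 -0.46]
[-0.22  0.21  1.66 -0.    1.28  0.09]
None
None
```

```bash
python3 - <<'E'
from h import *
manip.goto([.4965,-.366,.17],down(ux))
manip.set_gripper(0.0)
f0=manip.observe()['ft_force']; print(np.round(f0,2))
manip.servo_line([.4965,-.366,.115],speed=.08)
for z in np.arange(.111,.0915,-.0015):
    manip.servo_line([.4965,-.366,z],speed=.03)
    o=manip.observe(); f=np.array(o['ft_force'])-f0
    print(round(z,4),o['eef_pos'][2].round(4) if hasattr(o['eef_pos'][2],'round') else o['eef_pos'][2],f.round(2))
    if f[2]>12: break
manip.hold(.3)
print((np.array(manip.observe()['ft_force'])-f0).round(2))
c=capture("scene");cv2.imwrite("pics/press.png",c["frame"][150:300,50:250].repeat(4,0).repeat(4,1))
print(manip.observe()['time_s'])
E
```

```text
[0.02 0.3  0.27]
0.111 0.1111 [-0.18 -0.45  0.16]
0.1095 0.1094 [ 0.15 -0.45 -0.57]
0.108 0.1078 [-0.24  0.02 -0.48]
0.1065 0.1063 [ 0.15 -0.88 -1.  ]
0.105 0.1049 [ 0.67  0.06 -0.43]
0.1035 0.1034 [-0.37  0.08 -0.03]
0.102 0.1018 [-0.1   0.34 -0.9 ]
0.1005 0.1003 [-0.33 -0.16  0.78]
0.099 0.0988 [-0.14 -0.49 -0.5 ]
0.0975 0.0973 [ 0.22 -0.36  0.18]
0.096 0.0958 [-0.29  0.46 -0.04]
0.0945 0.0943 [-0.45  1.26 -0.45]
0.093 0.0928 [-0.22 -1.14 -0.29]
0.0915 0.0913 [-0.06 -0.1   1.13]
[-0.24 -0.67 -0.18]
11.3083
```

View pics/press.png

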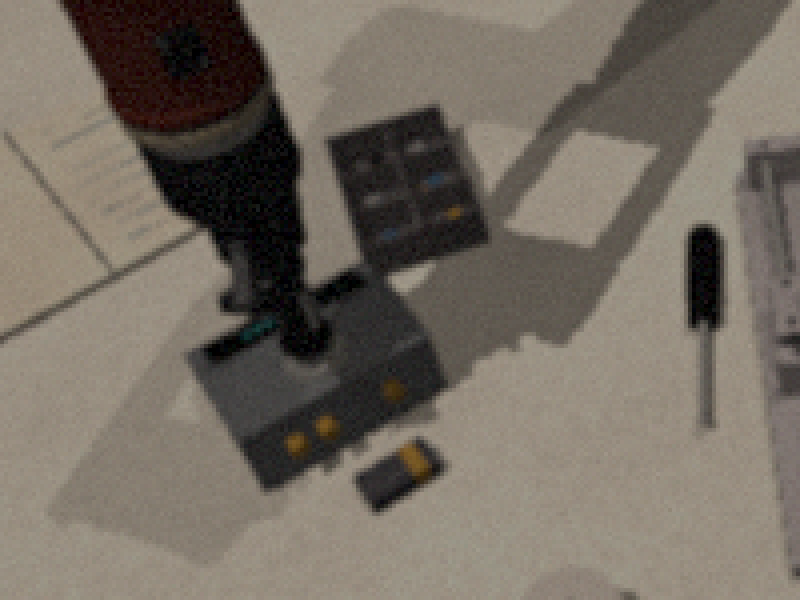

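No contact force yet, which disagrees with the expected height. I'll check the finger state and the geometry.

```bash
python3 - <<'E'
from h import *
o=manip.observe(); print(o['finger_gap'],o['eef_pos'],o['joints'],o['orientation'])
for n in("scene","top"):
    c=capture(n); p=proj(c,np.array(o['eef_pos'])-[0,0,.022]); print(n,p)
    u,v=int(p[0]),int(p[1]); im=c["frame"][v-30:v+30,u-40:u+40].copy()
    im=cv2.convertScaleAbs(cv2.resize(im,None,fx=10,fy=10,interpolation=2),alpha=1.7); cv2.circle(im,(405,305),4,(0,0,255),-1); cv2.imwrite(f"pics/p_{n}.png",im)
E
```

```text
9.273391846038394e-05 [ 0.49650836 -0.36602329  0.09155769] [-7.63028255e-01  3.33167529e-01  1.66334619e+00  4.87352504e-06
  1.14498797e+00 -4.56203585e-01] [2.53474303e+00 1.85583520e+00 3.18527363e-05]
scene [126.81366898 236.4678668 ]
top [395.53477697 208.30588921]
```

View pics/p_scene.png

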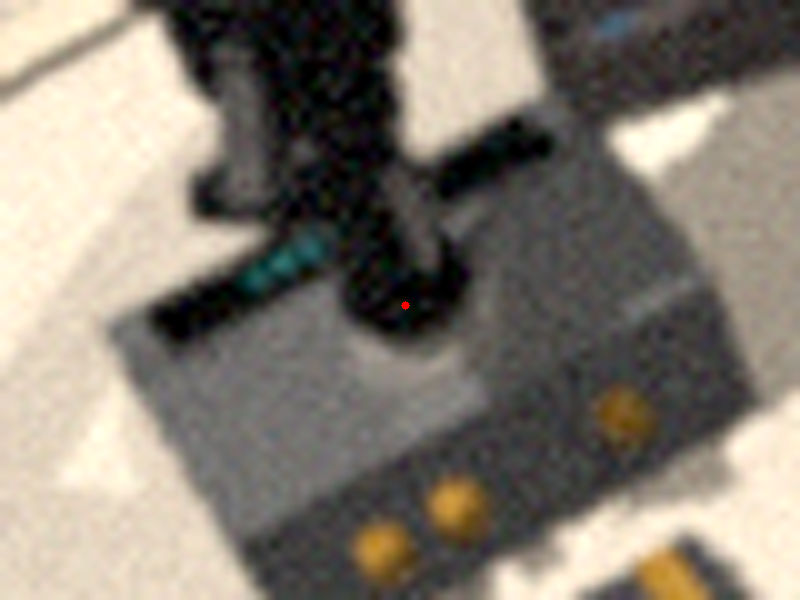

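View pics/p_top.png

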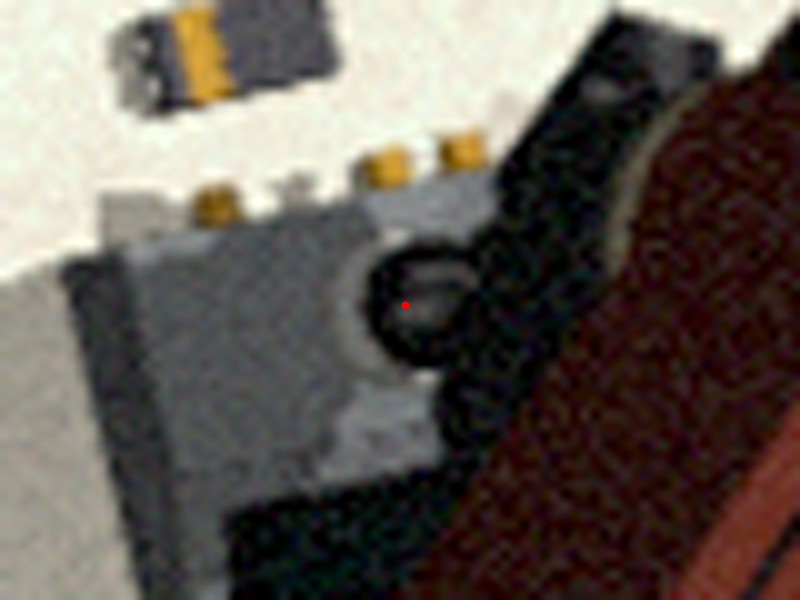

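```bash
python3 - <<'E'
from h import *
c=capture("top"); rz=c["range_z"]
for v in range(200,216):
    r=[]
    for u in range(388,404):
        o,d=ray(c,(u,v)); p=o+d*rz[v,u]; r.append(int(round(p[2]*1000)) if rz[v,u]>0 else 0)
    print(v,r)
c=capture("scene"); rz=c["range_z"]
for v in range(224,246):
    r=[]
    for u in range(118,136):
        o,d=ray(c,(u,v)); p=o+d*rz[v,u]; r.append(int(round(p[2]*1000)) if rz[v,u]>0 else 0)
    print(v,r)
o=manip.observe();print(o['time_s'],o['joint_torque'],o['ft_force'])
E
```

```text
200 [61, 62, 63, 61, 60, 65, 63, 65, 64, 59, 58, 61, 63, 62, 61, 134]
201 [61, 61, 61, 61, 64, 66, 68, 66, 65, 66, 66, 63, 62, 60, 134, 136]
202 [58, 64, 62, 68, 66, 66, 69, 83, 81, 86, 88, 99, 106, 112, 138, 141]
203 [62, 63, 68, 66, 65, 79, 84, 86, 88, 85, 87, 104, 109, 115, 137, 143]
204 [63, 68, 66, 69, 66, 85, 86, 84, 96, 104, 107, 117, 123, 130, 139, 145]
205 [63, 67, 67, 66, 82, 85, 87, 86, 99, 106, 113, 120, 125, 130, 128, 137]
206 [68, 66, 67, 67, 81, 86, 83, 86, 103, 109, 114, 122, 128, 130, 126, 128]
207 [65, 66, 67, 67, 85, 87, 88, 85, 100, 110, 116, 122, 131, 137, 157, 164]
208 [68, 67, 64, 66, 84, 85, 87, 97, 104, 110, 120, 123, 135, 140, 158, 167]
209 [62, 67, 69, 64, 84, 85, 83, 97, 109, 111, 113, 120, 139, 142, 161, 168]
210 [65, 64, 63, 63, 83, 89, 86, 84, 86, 103, 111, 116, 136, 141, 164, 170]
211 [66, 66, 64, 68, 68, 85, 85, 86, 85, 104, 110, 117, 139, 156, 165, 169]
212 [63, 65, 66, 67, 64, 81, 80, 86, 85, 105, 112, 121, 125, 132, 139, 146]
213 [61, 60, 69, 64, 64, 67, 83, 85, 84, 87, 85, 103, 112, 135, 141, 145]
214 [59, 58, 63, 64, 65, 66, 66, 69, 80, 79, 84, 8
[... 1324 characters left out ...]
 68, 67, 66, 67]
239 [60, 62, 61, 65, 82, 83, 82, 82, 82, 79, 80, 79, 68, 66, 68, 66, 66, 65]
240 [63, 59, 61, 69, 67, 67, 69, 67, 67, 67, 69, 66, 64, 66, 70, 68, 66, 65]
241 [62, 61, 60, 67, 67, 64, 68, 68, 66, 67, 67, 64, 66, 66, 65, 68, 66, 64]
242 [62, 61, 61, 66, 69, 66, 68, 67, 67, 67, 67, 67, 67, 67, 66, 66, 61, 63]
243 [62, 59, 62, 62, 65, 66, 68, 66, 69, 66, 66, 66, 65, 66, 67, 62, 64, 61]
244 [62, 61, 62, 62, 64, 65, 65, 66, 66, 65, 66, 66, 64, 66, 60, 62, 62, 60]
245 [64, 62, 61, 61, 64, 63, 61, 61, 63, 62, 60, 64, 62, 61, 63, 60, 64, 64]
11.5083 [-4.93521002e-04 -5.11083841e+01 -3.50848174e+01 -3.90715213e-04
  7.06697028e-04 -5.36901621e-05] [-0.13968079  0.55626232  0.16033276]
```

The depth shows the head still at about 87 mm, with the fingertips just above it. So the tips sit higher than tip_extent implied. I'll keep descending under force monitoring.

```bash
python3 - <<'E'
from h import *
f0=np.array([0,0,0.])
for z in np.arange(.0895,.066,-.002):
    manip.servo_line([.4965,-.366,z],speed=.04)
    o=manip.observe(); f=np.array(o['ft_force'])
    print(round(z,4),round(o['eef_pos'][2],4),f.round(2),round(o['time_s'],2))
    if f[2]>3: break
E
```

```text
0.0895 0.0892 [-0.43 -0.26 -0.08] 11.76
0.0875 0.0872 [ 0.22 -1.04  0.02] 12.01
0.0855 0.0858 [ 0.49 -0.29  1.99] 12.26
0.0835 0.0838 [ 0.64 -0.08  2.98] 12.51
0.0815 0.0817 [ 0.36 -0.92  3.26] 12.76
```

Contact came at TCP z of about 0.087, so the tips are effectively at the commanded TCP. I'll finish the press.

```bash
python3 - <<'E'
from h import *
for z in (.079,.0775,.0765,.0755):
    manip.servo_line([.4965,-.366,z],speed=.04)
    o=manip.observe(); f=np.array(o['ft_force'])
    print(round(z,4),round(o['eef_pos'][2],4),f.round(2),round(o['time_s'],2))
    if f[2]>11: break
manip.hold(.25)
o=manip.observe();print(o['eef_pos'],np.round(o['ft_force'],2),o['time_s'])
E
```

```text
0.079 0.0793 [ 1.88 -0.28  4.7 ] 13.01
0.0775 0.0779 [ 0.76 -0.62  4.83] 13.26
0.0765 0.0774 [0.84 0.   7.59] 13.51
0.0755 0.0772 [-1.64  2.21 13.04] 13.76
[ 0.49685125 -0.36631657  0.07727015] [-1.8   2.07 13.17] 14.0083
```

```bash
python3 - <<'E'
from h import *
manip.servo_line([.4965,-.366,.15],speed=.15)
manip.set_gripper(.055)
manip.goto([.5965,-.049,.15],down(ux))
manip.servo_line([.5965,-.049,.115],speed=.1)
o=manip.observe();print(o['eef_pos'],np.round(o['ft_force'],2),o['time_s'],o['finger_gap'])
for n,(x0,y0,x1,y1) in (("top",(222,130,322,205)),("scene",(210,160,310,235))):
    c=capture(n); im=cv2.convertScaleAbs(cv2.resize(c["frame"][y0:y1,x0:x1],None,fx=7,fy=7,interpolation=2),alpha=1.8); cv2.imwrite(f"pics/a_{n}.png",im)
E
```

```text
[ 0.59612534 -0.04948274  0.11442139] [0.16 0.62 0.55] 16.9833 0.05487386985417211
```

View pics/a_top.png

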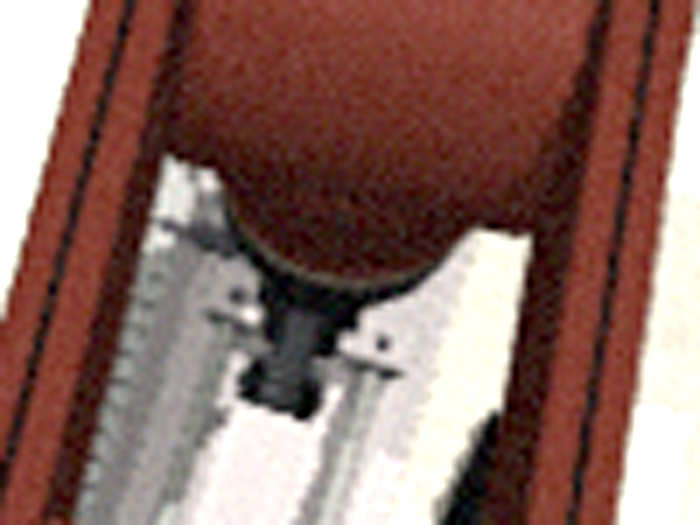

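View pics/a_scene.png

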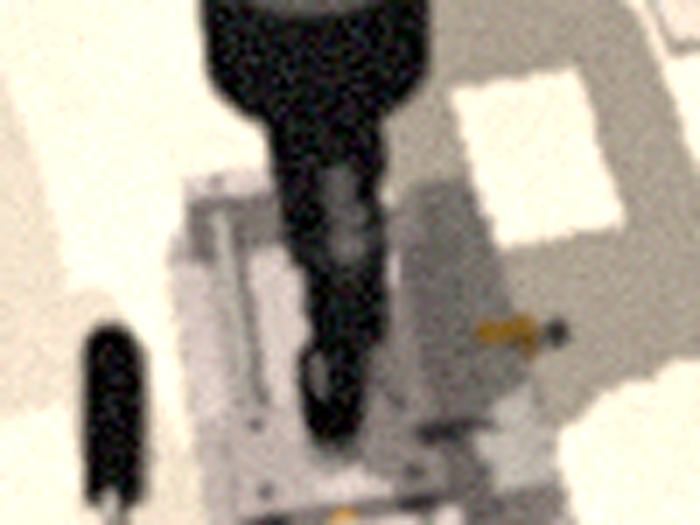

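Jaws are open along the slide over the knob, and the carriage is still at home (pointer at about (272,221) in the scene view). I'll descend and grip.

```bash
python3 - <<'E'
from h import *
for z in (.1,.085,.07):
    manip.servo_line([.5965,-.049,z],speed=.08)
    o=manip.observe();print(np.round(o['eef_pos'],4),np.round(o['ft_force'],2),o['time_s'])
    if np.linalg.norm(o['ft_force'])>8: raise SystemExit
manip.set_gripper(0.0)
o=manip.observe();print(np.round(o['eef_pos'],4),np.round(o['ft_force'],2),o['time_s'],o['finger_gap'])
c=capture("scene")
im=cv2.convertScaleAbs(cv2.resize(c["frame"][185:245,240:310],None,fx=9,fy=9,interpolation=2),alpha=1.8); cv2.imwrite("pics/g_scene.png",im)
E
```

```text
[ 0.5957 -0.0488  0.099 ] [ 0.46 -0.33  0.82] 17.4167
[ 0.5957 -0.0488  0.0839] [1.02 0.03 0.16] 17.75
[ 0.5957 -0.0488  0.0689] [-0.72  0.17  0.2 ] 18.0833
[ 0.5977 -0.0493  0.0708] [ 3.53 -0.86  0.11] 18.4667 0.024215451234843068
```

View pics/g_scene.png

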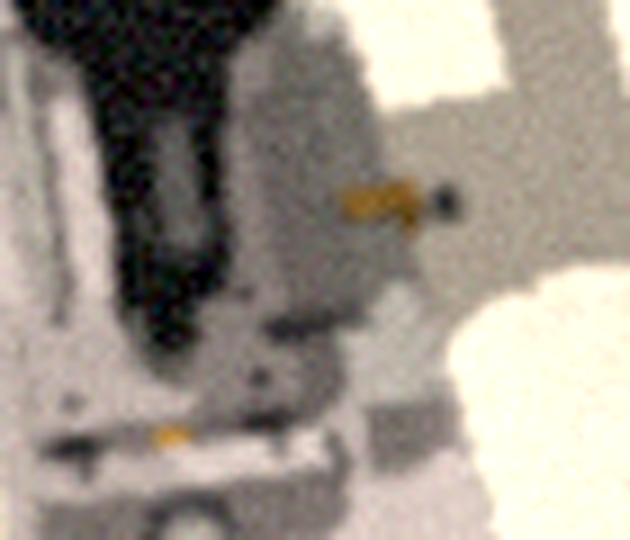

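The knob is gripped, with a 24 mm gap and about 3.6 N of spring force. I'll draw it about 38 mm, then look.

```bash
cat >> h.py <<'E'
HOME=np.array([.5977,-.0493,.0708])
def look(tag):
    o=manip.observe(); e=np.array(o['eef_pos']); print(tag,e.round(4),'drawn',((HOME-e)@ux).round(4),'lat',((e-HOME)@uy).round(4),np.round(o['ft_force'],2),round(o['finger_gap'],4),round(o['time_s'],2))
    for n,(x0,y0,x1,y1) in (("top",(222,148,282,193)),("scene",(240,185,310,240))):
        c=capture(n); im=cv2.convertScaleAbs(cv2.resize(c["frame"][y0:y1,x0:x1],None,fx=11,fy=11,interpolation=2),alpha=1.8); cv2.imwrite(f"pics/{tag}_{n}.png",im)
        r=place_of(n,"pointer_tip")
        if r: print(n,round(r[0]['p'],2),np.round(r[0]['position'],1))
E
python3 - <<'E'
from h import *
c0=np.array([.5965,-.049,.07])
manip.servo_line(c0-ux*.038,speed=.03)
manip.hold(.2)
look("d1")
E
```

```text
d1 [ 0.5611 -0.0376  0.0708] drawn 0.0384 lat 0.0001 [ 6.21 -0.9   3.82] 0.0244 20.13
top 0.64 [241.7 176.9]
scene 0.66 [275.8 210.4]
```

View pics/d1_top.png

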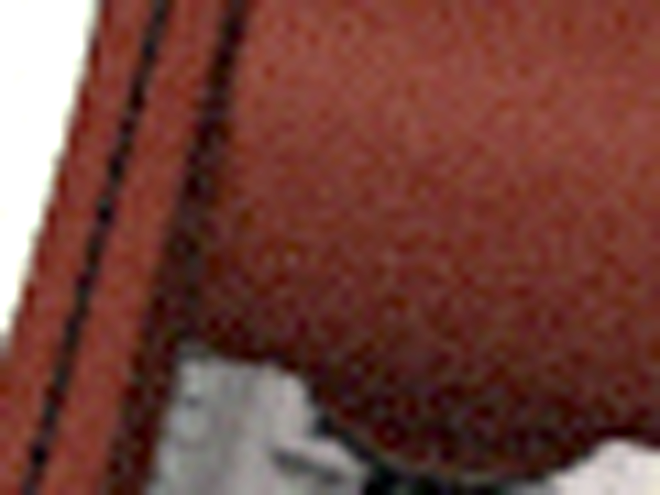

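View pics/d1_scene.png

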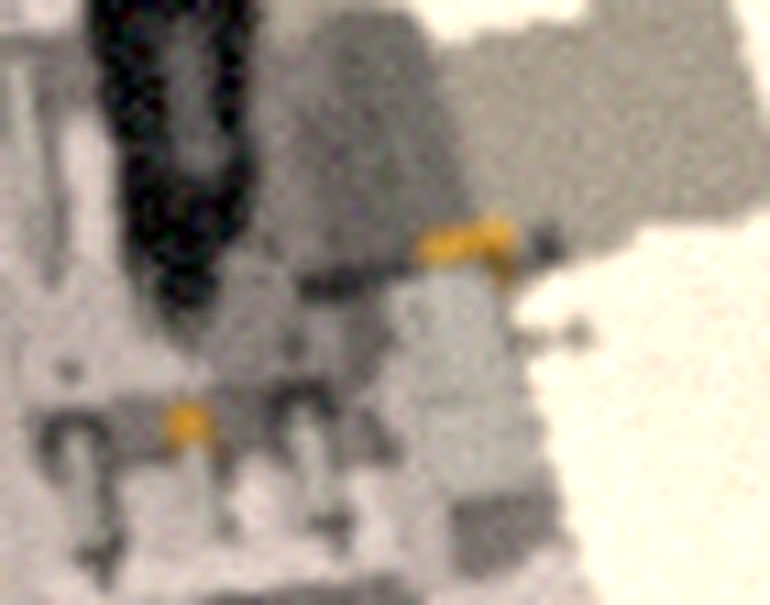

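```bash
python3 - <<'E'
from h import *
c=capture("scene")
for yaw in (-.30,-.307,-.315):
    u=np.array([np.cos(yaw),np.sin(yaw)])
    i=atz(c,(282.,206.7),.055)[:2]
    print(yaw,[((atz(c,p,.055)[:2]-i)@u*1000).round(1) for p in ((277.2,208.7),(273,209.6),(280.3,219.9))], (atz(c,(282.,207.7),.055)[:2]-i)@u)
# ideal: where pointer line should be drawn at target
i=atz(c,(282.,206.7),.055)
for d in (0,.008):
    for y in (-.012,-.03): print(d,y,proj(c,i+ux*d+uy*y).round(1))
E
```

```text
-0.3 [np.float64(4.9), np.float64(6.1), np.float64(46.4)] 0.0037008948526151774
-0.307 [np.float64(5.0), np.float64(6.3), np.float64(46.5)] 0.0037063003835113434
-0.315 [np.float64(5.2), np.float64(6.5), np.float64(46.6)] 0.003712255740955272
0 -0.012 [277.8 207.3]
0 -0.03 [271.4 208.1]
0.008 -0.012 [278.3 209.4]
0.008 -0.03 [271.9 210.2]
```

```bash
python3 - <<'E'
from h import *
c0=np.array([.5965,-.049,.07])
manip.servo_line(c0-ux*.0445,speed=.02)
manip.hold(.2)
look("d2")
c=capture("scene"); k=14;x0,y0=262,195
im=cv2.convertScaleAbs(cv2.resize(c["frame"][y0:y0+25,x0:x0+35],None,fx=20,fy=20,interpolation=2),alpha=1.8); cv2.imwrite("pics/d2_z.png",im)
E
```

```text
d2 [ 0.555  -0.0356  0.0708] drawn 0.0448 lat 0.0001 [6.82 0.25 2.86] 0.0242 21.06
top 0.68 [239.6 173.6]
scene 0.68 [276.2 205.3]
```

View pics/d2_z.png

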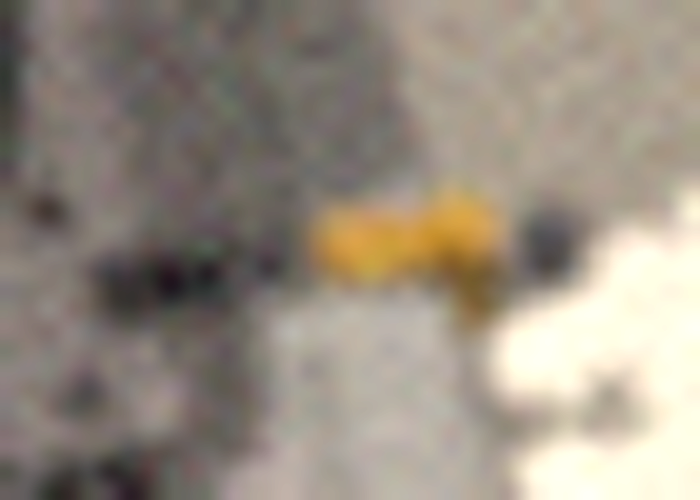

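View pics/d2_top.png

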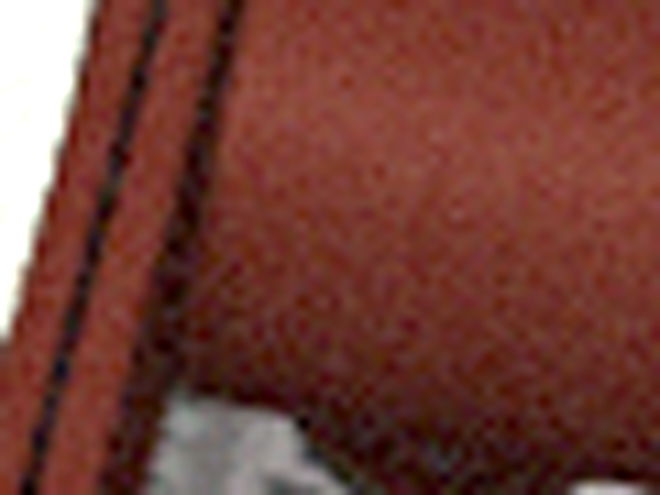

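```bash
python3 - <<'E'
from h import *
manip.hold(1.0)
o=manip.observe(); e=np.array(o['eef_pos']); print(((HOME-e)@ux).round(4),o['finger_gap'],np.round(o['ft_force'],2),o['time_s'])
c=capture("scene")
r=place_of("scene","zero_top")
print([(round(x['p'],2),np.round(x['position'],1)) for x in r[:1]])
manip.hand_in()
E
```

```text
0.0448 0.024317763316794742 [ 5.71 -0.98  2.39] 22.3083
[(0.6, array([123.1, 231.3]))]
the job is handed in; nothing more can be done
```

I pressed the zero button to its stop with the carriage at home and let it up. I then gripped the knob from above with the jaws along the slide, drew the carriage out 44.8 mm, and handed the job in still holding it. The clock was at about 22 s, and no verdict is reported.

**Last checks:**
- **Zero press:** contact began near 0.0865 m and the button stopped near 0.0773 m at 13 N, which is about 9 mm of travel. After release I only checked that the detector still sees the button near its old place. I did not re-measure its height.
- **Pointer position:** in the scene picture the pointer is in line with the index, within about 1.5 mm. The top picture taken beforehand put the index 46.0 mm out, so the pointer could be about 1 mm short. Both are inside the 5.5 mm tolerance. The arm hid the pointer from the top camera at the end.
- **Grip:** the finger gap held at 24 mm on the 26 mm knob. The carriage did not creep during a 1 s hold, with about 6 N of spring pull on the wrist.

**Disagreements:**
- **Fingertip height:** the fingertips met the button at the commanded TCP height, not 22 mm ahead of it as `manip.tip_extent` says. I used the measured offset for the knob grasp.
- **Pointer tip from the networks:** what they reported was a few pixels off the picture, so I read it by eye.
- **Bystanders:** I did not re-measure their positions at the end. The arm's path stayed well clear of them.

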